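Load a specimen slide under the sprung arm of a viewing stage

ROBOT

A 6-joint arm with a two-finger parallel gripper is mounted at the origin on the work surface. World frame = base frame: x ahead of the robot, y to its left, z up, the work surface at z = 0. Lengths are in mm, angles in rad, forces in N, time in s.
With the tool pointing down it reaches from about 400 to 925 mm from the base axis. Payload 12.5 kg.
Tool frame: the origin (TCP) lies on the front face of the gripper's body, between the roots of the fingers; the fingertips stand 78 mm ahead of it and the grasp point (between the pads) lies 59 mm ahead of it (env.nose_length is the distance from the TCP to the fingertips, in mm); z points along the fingers, y is the line along which they close (so a half turn about z gives the same grasp; the last joint's range is limited). The gripper opens to 95 mm and grips with 3 to 60 N. Pads are 20 mm wide; open, the fingers measure 119 mm over their backs; the gripper's body (75 mm by 180 mm) begins 59 mm behind the grasp point.
Start: joints at [1.077, 0.491, 1.559, -0, 1.092, -0.106], TCP at [236.327, 578.608, 292.261] pointing down, gripper open.
Joint ranges: [-3.1, 3.1], [-0.84, 2.19], [0.05, 2.79], [-1.13, 4.28], [0.06, 2.93], [-2.69, 2.69]. Speed limits (rad/s): [2.22, 2.22, 2.79, 3.14, 3.14, 3.14].

INTERFACE

Orientations are given as [roll, pitch, yaw] about the fixed x, y, z axes, in that order (R = Rz(yaw) Ry(pitch) Rx(roll)).
In Python, from cell import env gives the robot as it stands.
- The arm moves only by the tool jog_arm, never from a script. Its argument "motion" is a list of rows, each a list of 7 numbers: the turn, a rotation vector about the tool's x, y, z in degrees, then the shift along the tool's x, y, z in mm, then the finger opening in mm, from 0 to 95.1. In form: [[wx, wy, wz, x, y, z, hand], ...]. A call has 1 to 10 rows; each row shifts and turns the commanded pose from where the row before left it, along the tool's axes as they then stand; what a row does not reach is not made up. A row lasts 1/8 s, in which the tool goes at most 62.5 mm and 10.7 degrees, less where a joint would pass 70% of its speed; a pose out of reach is approached as far as the arm can. A call is refused whole if a number of a shift passes 62.5 or a number of a turn 10.7, either way. A call with a gripper value outside its range is refused whole. The fingers move at their own pace and stop on an object; the grip force is fixed at half the most. Time passes only in rows, so rows that do not move let the fingers close. It gives the time, the measured TCP pose, the force, the opening and the grip force at its end, in the units of the state.
- env.state(): the state, without advancing time (a new reading comes with each control period).
- env.read_camera(name): name is "side" or "top" or "wrist"; returns a dict with "color" (400x640x3 uint8, red, green, blue), "z_map" (400x640 float32, mm along the optical axis (not along the pixel's ray), 0 where there is no reading), "camera_matrix" (3x3 intrinsics, pixels), "world_to_cam" (4x4, takes a point from world to camera coordinates). Camera axes: x right, y up, looking along -z (the intrinsics and any distortion apply to the point x, -y, -z); pixel columns grow to the right and rows downward; lengths in mm; the calibration is good to about 2 mm. A picture is of the moment at which its call begins.
- env.job_done(): hands the job in; it is judged then, once.
Trained networks look in the newest picture that a camera, given by its name, has taken for a name from the list of things; names that differ only in an ending like _2 or _b are one class to them, and where a whole thing is asked for, a point or a joint stands for the part that bears it (a point fixed in the world has none). Each returns a list of dicts, best first, with "score" (0 to 1); they miss things now and then, are a little off and sometimes report something else, mostly with a low value. They report only what shows in the picture. A call takes as long as a camera call. They do not tell look-alikes from the thing itself.
- env.recognise(camera, thing): "location" ([column, row] in pixels, amid what is visible of it).
The state is a dict: "t": time; "joints": joint angles; "qvel": joint speeds; "tau": joint torques, N m; "eef_pos": TCP position; "tcp_rot": TCP orientation; "ft_force": force on the tool from outside, world axes, zero at the start; "moment": the same for the moment, N m; "opening": opening from 0.0 (shut) to 1.0 (fully open); "grip_force": force on a finger pad.
Only numpy, scipy, OpenCV 4.12 (cv2) and the standard library are available. Lean on these libraries where they do the work, as an engineer would, in place of code of your own. Each camera call takes 0.05 s, during which the arm holds its last target. There are 200 camera calls.

TASK

Pick up the blue specimen slide by its upright tab and load it flat on the bed of the white viewing stage: use the slide's own long side to draw back the sprung curved arm by its red roller, lower the slide between arm and fixed aluminium edge, and let it come gently back until it bears along the fixed edge. Only let go once it is against the edge, so that the arm cannot snap it across; then leave it flush and level, held by the arm alone. Be gentle with the edge and arm, and do not disturb the bottle, the jar or the small dish.

Things in the scene. Friction and masses are not known exactly. Their poses are not given: they have to be found in the camera images.
- tab (a point): All sizes in mm. Grip point of the slide (loose, 90 to 125 g, starts flat on the counter). The slide is a blue plate 80 (own x) by 54 (own y) by 8 thick, glass inlaid on top, with an upright blue tab at its middle: 10 thick (x), 32 wide (y), its top 41 above the plate's underside. This point lies in the tab, 30 above the underside. A half turn about z makes no difference.
- slide: The same slide; origin at the centre of its underside, axes as for the tab.
- stage: White viewing stage, fixed: block 200 (x) by 110 (y), dark grey bed 30 above the counter, yellow window in the middle. Origin on the counter under the window's middle; x along the fixed edge, y from the edge towards the sprung arm. Two white lips, 4 high, 36 long in y, inner faces at x = -46 and +46: set the 80 long slide centred between them within 4.
- window (a point): Middle of the yellow window, at bed level; axes as the stage. The fixed aluminium edge is a strip on the bed along x, 96 long, 9 wide, 6 high, parallel to the stage. It was locked at an unmeasured setting: the face the slide bears on lies anywhere from y = -35 to -19. A slide fully home has its tab 27 from that face, so find it by touch. Rigid; press it with under 10 N.
- roller (a point): Centre of the red upright roller, 14 in diameter, at the arm's tip, spanning 1.5 to 32.5 above the bed (this point 17 above it). Fixed to the arm: it rubs. Stage coordinates: hinge at x -85, y 34; roller at rest x -2, y 18; with a slide home y 26 to 42, by the edge's setting; at the arm's rigid stop y 47. The steel arm bows out on the +y side, 22 to 29 above the bed.
- clip (a joint): Angle of the sprung arm: 0 at rest, 0.09 to 0.28 with a slide home (by the edge's setting), 0.34 at its stop. The spring pushes the roller back towards the fixed edge: about 1.8 N at rest, 3.3 to 6.2 N with a slide home, 7 N at the stop. Do not press the arm harder than about 18 N.
- bond_bottle: Bystander: red bottle with black cap, 26 diameter, 62 high, origin at the centre of its underside.
- amber_jar: Bystander: amber jar, 44 diameter, 50 high, origin at the centre of its underside.
- dappen: Bystander: small white dish, 52 diameter, 35 high, origin at the centre of its underside.
Things that resemble listed ones, but are neither listed nor needed, are in the scene too. Of the things that look like the slide, the largest one is meant.

How it is judged (in metres and radians):
On the way, in this order (a step that is already met when the one before it is completed fails the run):
1. the slide, held by the fingers, draws the arm back beyond the seated position (y of roller in the frame of edge above 0.0615 m and contact force between slide and clip above 1 N and contact force between the fingers and slide above 1 N), for 0.1 s.
2. the slide, still held by the fingers, is down on the bed and bears on the fixed edge (contact force between slide and edge above 1 N and contact force between the fingers and slide above 0.5 N and z of tab in the frame of edge below 0.033 m and y of tab in the frame of edge between 0.0245 and 0.0295 m), for 0.1 s.
At the end, for the whole second after the job is handed in: The slide rests on the bed, level within 0.04 rad, tab point 27-32 mm above it; flush to the edge (tab line 25-29 mm from its face, parallel within 0.035 rad), centred within 7 mm, arm pressing on it over 1 N, edge over 0.5 N (y of tab in the frame of edge between 0.025 and 0.029 m and x of tab in the frame of edge between -0.007 and 0.007 m and z of tab in the frame of edge between 0.027 and 0.032 m and angle between the x axis of tab and the x axis of edge, either way round below 0.035 rad and angle between tab's own z axis and vertical below 0.04 rad and contact force between slide and clip above 1 N and contact force between slide and edge above 0.5 N and linear speed of slide below 0.01 m/s); the robot touches nothing.
It fails at once if the slide is let go while the arm presses on it and it does not bear on the fixed edge (contact force between slide and clip above 0.5 N and contact force between the fingers and slide below 0.05 N and contact force between slide and edge below 0.2 N).
It fails at once if the slide is pressed on the fixed edge harder than 13 N (contact force between slide and edge above 13 N).
It fails at once if the slide is pressed on the arm harder than 22 N (contact force between slide and clip above 22 N).
It fails at once if the bottle, jar or dish is moved more than 15 mm (distance of any of bond_bottle, amber_jar, dappen from where it was at the start of the episode above 0.015 m).
It also fails if it takes over 48 s, if anything falls off the work surface, if the arm or the gripper's body presses on something with over 40 N, if the wrist force passes 120 N, or if a joint passes its speed limit or range.

## Working session

There is one attempt and no reset: what is moved stays moved. The work goes in short steps, Python scripts to look and compute and a tool call to move; the robot and the scene stay as the last step left them, time stands still between calls to the robot, and variables do not carry over. Pictures are saved under pics/ and viewed, at most 10 in all, crops included, and the job is handed in when it is done.

Besides the shell and the picture viewer there is one more tool, called after ">>>" in YAML: its name, and indented under it one key for each argument. jog_arm: Moves the arm, as the interface text tells. Its arguments: {"type":"object","properties":{"motion":{"type":"array"}},"required":["motion"]}

```bash
mkdir -p pics; ls; cat > h.py <<'E'
import numpy as np, cv2
from cell import env
def cam(n,save=None):
    c=env.read_camera(n)
    if save: cv2.imwrite('pics/'+save+'.png',c['color'][:,:,::-1])
    return c
def world(c,u,v,z=None):
    """pixel->world by depth, or by plane height z"""
    K=np.array(c['camera_matrix']);T=np.linalg.inv(np.array(c['world_to_cam']))
    r=np.array([(u-K[0,2])/K[0,0],-(v-K[1,2])/K[1,1],-1.])
    o=T[:3,3]; d=T[:3,:3]@r
    s=c['z_map'][int(round(v)),int(round(u))] if z is None else (z-o[2])/d[2]
    return o+s*d
def cloud(c):
    K=np.array(c['camera_matrix']);T=np.linalg.inv(np.array(c['world_to_cam']))
    v,u=np.mgrid[:400,:640]; s=c['z_map'][...,None]
    r=np.stack([(u-K[0,2])/K[0,0],-(v-K[1,2])/K[1,1],-np.ones(u.shape)],-1)
    return T[:3,3]+s*(r@T[:3,:3].T)
E
python3 - <<'E'
from h import *
for n in ['top','side']:
    c=cam(n,n+'0')
    for t in ['tab','slide','stage','window','roller','clip','bond_bottle','amber_jar','dappen']:
        print(n,t,[(round(d['score'],2),np.round(d['location']).tolist(),np.round(world(c,*d['location'])).tolist()) for d in env.recognise(n,t)[:4]])
s=env.state();print({k:np.round(v,3).tolist() for k,v in s.items()})
E
```

```text
pics
top tab [(0.95, [353.0, 230.0], [538.0, -51.0, 27.0]), (0.92, [402.0, 224.0], [550.0, -145.0, 40.0]), (0.52, [240.0, 120.0], [749.0, 168.0, 52.0])]
top slide [(0.87, [355.0, 227.0], [544.0, -57.0, 6.0]), (0.87, [386.0, 283.0], [433.0, -118.0, 12.0]), (0.84, [404.0, 227.0], [545.0, -147.0, 43.0])]
top stage [(0.76, [250.0, 239.0], [520.0, 150.0, 31.0])]
top window [(0.73, [249.0, 236.0], [526.0, 151.0, 32.0])]
top roller [(0.7, [230.0, 270.0], [464.0, 180.0, 58.0])]
top clip [(0.58, [233.0, 267.0], [537.0, 22.0, 766.0]), (0.35, [248.0, 238.0], [522.0, 152.0, 34.0])]
top bond_bottle [(0.53, [319.0, 125.0], [743.0, 16.0, 38.0])]
top amber_jar [(0.66, [240.0, 122.0], [745.0, 170.0, 51.0])]
top dappen [(0.75, [408.0, 118.0], [768.0, -167.0, 8.0])]
side tab [(0.72, [258.0, 294.0], [435.0, -131.0, 10.0]), (0.63, [301.0, 251.0], [537.0, -68.0, 17.0])]
side slide [(0.93, [300.0, 248.0], [536.0, -66.0, 23.0]), (0.85, [259.0, 294.0], [437.0, -132.0, 9.0]), (0.63, [323.0, 289.0], [538.0, -172.0, 24.0])]
side stage [(0.87, [260.0, 186.0], [517.0, 128.0, 32.0])]
side window [(0.61, [255.0, 182.0], [512.0, 145.0, 33.0])]
side roller [(0.72, [235.0, 166.0], [480.0, 182.0, 56.0]), (0.34, [321.0, 290.0], [536.0, -167.0, 16.0])]
side clip [(0.74, [235.0, 168.0], [492.0, 255.0, 2.0])]
side bond_bottle [(0.86, [387.0, 190.0], [749.0, 4.0, 44.0])]
side amber_jar [(0.75, [353.0, 152.0], [744.0, 159.0, 44.0])]
side dappen [(0.97, [433.0, 249.0], [765.0, -151.0, 16.0])]
{'t': 1.0, 'joints': [1.077, 0.491, 1.559, -0.0, 1.092, -0.106], 'qvel': [-0.001, -0.001, 0.002, -0.001, -0.0, 0.003], 'tau': [0.0, -61.247, -25.844, 0.069, 0.044, -0.0], 'eef_pos': [236.324, 578.612, 292.268], 'tcp_rot': [3.141, 0.0, 2.754], 'ft_force': [0.197, 0.138, -0.007], 'moment': [0.024, 0.029, -0.02], 'grip_force': 0.0, 'opening': 1.001}
```

```bash
python3 - <<'E'
import cv2,numpy as np
a=cv2.imread('pics/top0.png')[90:340,180:460];b=cv2.imread('pics/side0.png')[120:330,180:480]
a=cv2.resize(a,(784,700));b=cv2.resize(b,(784,549))
cv2.imwrite('pics/a.png',cv2.resize(a,(672,600)));cv2.imwrite('pics/b.png',b)
E
python3 - <<'E'
from h import *
c=cam('top');P=cloud(c);h=cv2.cvtColor(c['color'],cv2.COLOR_RGB2HSV)
def rep(name,m):
    n,l,st,ce=cv2.connectedComponentsWithStats(m.astype(np.uint8))
    for i in range(1,n):
        if st[i,4]<25: continue
        q=P[l==i]; q=q[(q[:,2]>-5)&(q[:,2]<150)]
        if len(q)<10: continue
        r=cv2.minAreaRect(q[:,:2].astype(np.float32))
        print(name,st[i].tolist(),np.round(q.mean(0)).tolist(),'rect',np.round(r[0]),np.round(r[1]),round(r[2],1),'z',np.round(np.percentile(q[:,2],[5,50,95])))
H,S,V=h[...,0],h[...,1],h[...,2]
rep('blue',(H>95)&(H<130)&(S>90)&(V>40))
rep('yellow',(H>20)&(H<35)&(S>110))
rep('red',((H<8)|(H>172))&(S>140))
q=(P[...,2]>22)&(P[...,2]<40)&(P[...,1]>20)&(P[...,1]<280)&(P[...,0]<660)&(P[...,0]>380)
rep('stage',q)
E
```

```text
blue [634, 84, 6, 26, 81] [818.0, -641.0, 16.0] rect [ 816. -649.] [53. 26.] 8.5 z [ 1. 17. 19.]
blue [509, 86, 131, 96, 9204] [739.0, -516.0, 4.0] rect [ 739. -516.] [180. 265.] 5.7 z [2. 4. 8.]
blue [387, 205, 35, 45, 1062] [544.0, -155.0, 12.0] rect [ 544. -156.] [56. 80.] 73.6 z [ 6.  9. 41.]
blue [344, 217, 22, 28, 455] [537.0, -56.0, 7.0] rect [538. -57.] [36. 52.] 76.7 z [ 3.  6. 27.]
blue [375, 267, 30, 30, 471] [436.0, -126.0, 8.0] rect [ 435. -127.] [55. 36.] 42.4 z [ 3.  6. 27.]
yellow [239, 217, 27, 36, 589] [529.0, 144.0, 31.0] rect [528. 146.] [64. 39.] 17.6 z [29. 31. 33.]
red [237, 235, 9, 8, 54] [521.0, 161.0, 59.0] rect [521. 162.] [14. 13.] 1.0 z [37. 62. 65.]
stage [208, 179, 84, 115, 5566] [529.0, 149.0, 31.0] rect [528. 150.] [200. 111.] 17.9 z [28. 31. 35.]
```

View pics/a.png

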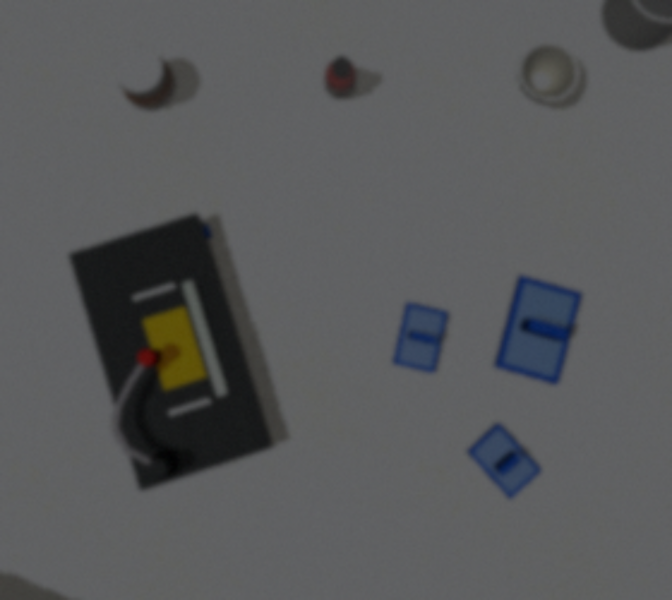

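View pics/b.png

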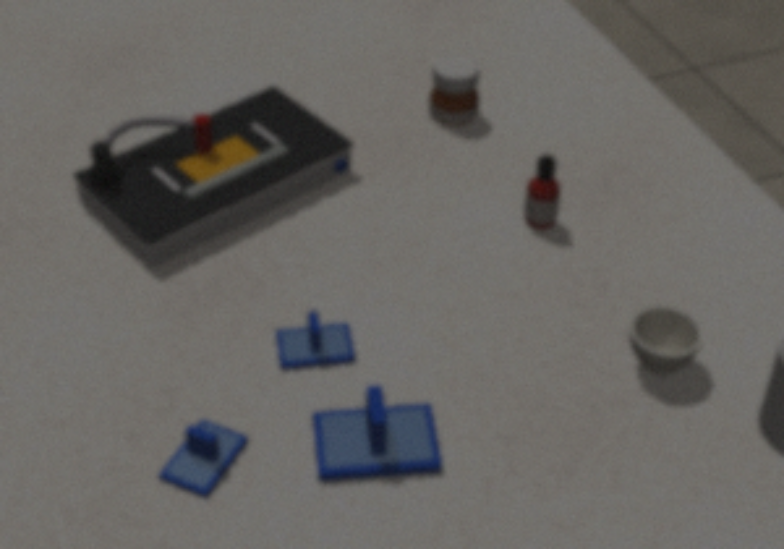

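The top view shows the stage on the left, at yaw about 17.8° with its edge on the right side and the roller to the left. The large slide is at the right, at about (544, -155) with yaw about -16.4°. I'll turn first, then travel above the slide.

>>> jog_arm:
  motion:
    - [0, 0, 10.5, 0, 0, 0, 60]
    - [0, 0, 10.5, 0, 0, 0, 60]
    - [0, 0, 10.5, 0, 0, 0, 60]
    - [0, 0, 10.5, 0, 0, 0, 60]
    - [0, 0, 10.5, 0, 0, 0, 60]
    - [0, 0, 10.5, 0, 0, 0, 60]
    - [0, 0, 10.5, 0, 0, 0, 60]
    - [0, 0, 10.7, 0, 0, 0, 60]
    - [0, 0, 0, -47.5, 38.7, 5, 60]
    - [0, 0, 0, -47.5, 38.7, 5, 60]

```text
t: 2.3
eef_pos: [283.8, 464.4, 281.9]
tcp_rot: [3.141, -0.0, 1.286]
ft_force: [1.8, 0.3, -0.6]
opening: 0.631
grip_force: 0.0
```

>>> jog_arm:
  motion:
    - [0, 0, 0, -47.5, 38.7, 5, 60]
    - [0, 0, 0, -47.5, 38.7, 5, 60]
    - [0, 0, 0, -47.5, 38.7, 5, 60]
    - [0, 0, 0, -47.5, 38.7, 5, 60]
    - [0, 0, 0, -47.5, 38.7, 5, 60]
    - [0, 0, 0, -47.5, 38.7, 5, 60]
    - [0, 0, 0, -47.5, 38.7, 5, 60]
    - [0, 0, 0, -47.5, 38.7, 5, 60]
    - [0, 0, 0, -47.5, 38.7, 5, 60]
    - [0, 0, 0, -47.5, 38.7, 5, 60]

```text
t: 3.55
eef_pos: [521.3, -101.6, 232.2]
tcp_rot: [3.141, -0.0, 1.284]
ft_force: [1.4, -0.0, -0.4]
opening: 0.629
grip_force: 0.0
```

>>> jog_arm:
  motion:
    - [0, 0, 0, -47, 38.2, 10, 60]
    - [0, 0, 0, 0, 0, 0, 60]

```text
t: 3.8
eef_pos: [544.8, -158.6, 221.2]
tcp_rot: [-3.141, 0.0, 1.28]
ft_force: [-0.6, 0.2, -0.2]
opening: 0.631
grip_force: 0.0
```

```bash
python3 - <<'E'
from h import *
s=env.state();print(s['t'],s['eef_pos'],s['tcp_rot'],s['ft_force'])
c=cam('wrist','w0');P=cloud(c);h=cv2.cvtColor(c['color'],cv2.COLOR_RGB2HSV)
print(np.round(np.linalg.inv(np.array(c['world_to_cam'])),2)[:3])
H,S,V=h[...,0],h[...,1],h[...,2]
m=(H>90)&(H<135)&(S>60)
for lo,hi in [(4,14),(34,50)]:
    mm=(m&(P[...,2]>lo)&(P[...,2]<hi)).astype(np.uint8)
    n,l,st,ce=cv2.connectedComponentsWithStats(mm)
    for i in range(1,n):
        if st[i,4]>150:
            q=P[l==i]; r=cv2.minAreaRect(q[:,:2].astype(np.float32));print(lo,st[i].tolist(),np.round(q.mean(0),1),[np.round(x,1) for x in r])
E
```

```text
3.8 [ 544.77653849 -158.64033294  221.19647414] [-3.14145157e+00  8.32308218e-05  1.28037704e+00] [-0.60592699  0.24707179 -0.17206003]
[[ 9.6000e-01  2.7000e-01  8.0000e-02  5.6835e+02]
 [-2.9000e-01  9.2000e-01  2.8000e-01 -7.9040e+01]
 [-0.0000e+00 -2.9000e-01  9.6000e-01  3.1343e+02]]
4 [245, 56, 64, 47, 2336] [538.6 -56.6   5.6] [array([538.1, -56.8]), array([35.4, 52.7]), np.float64(76.8)]
4 [170, 154, 58, 65, 1702] [ 438.6 -124.8    5.8] [array([ 436.5, -126.1]), array([53.1, 35.7]), np.float64(42.1)]
4 [274, 156, 88, 57, 4316] [ 545.7 -153.9    8.3] [array([ 545. , -155.7]), array([53.8, 80. ]), np.float64(73.9)]
34 [312, 175, 12, 39, 451] [ 545.2 -154.7   40.6] [array([ 544.9, -155.6]), array([31.7,  9.3]), np.float64(73.3)]
```

View pics/w0.png

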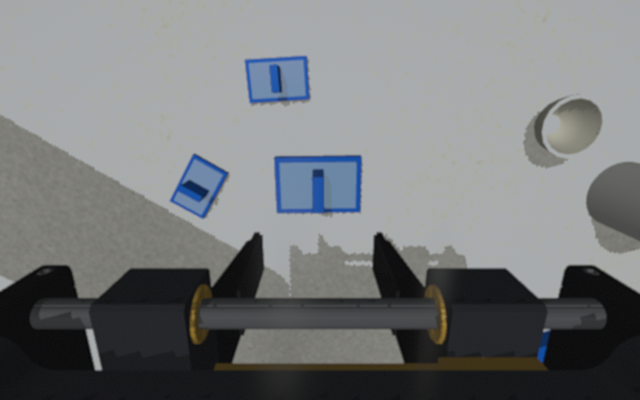

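The wrist view shows the big slide's tab at about (318,190), between the fingers. Its measured centre is (545,-155.6), matching the top camera.

>>> jog_arm:
  motion:
    - [0, 0, 0, 2.9, -0.5, 40, 40]
    - [0, 0, 0, 0, 0, 45, 40]
    - [0, 0, 0, 0, 0, 35, 40]
    - [0, 0, 0, 0, 0, 12.5, 40]
    - [0, 0, 0, 0, 0, 0, 40]

```text
t: 4.47
eef_pos: [544.4, -151.7, 90.0]
tcp_rot: [-3.141, -0.0, 1.285]
ft_force: [0.4, -0.8, 1.0]
opening: 0.419
grip_force: 0.0
```

>>> jog_arm:
  motion:
    - [0, 0, 0, 0, 0, 0, 4]
    - [0, 0, 0, 0, 0, 0, 4]
    - [0, 0, 0, 0, 0, 0, 4]
    - [0, 0, 0, 0, 0, 0, 4]

```text
t: 4.97
eef_pos: [544.6, -152.5, 90.2]
tcp_rot: [3.141, 0.0, 1.284]
ft_force: [-0.0, -0.3, 4.8]
opening: 0.104
grip_force: 30.0
```

>>> jog_arm:
  motion:
    - [0, 0, 0, 0, 0, -10, 4]
    - [0, 0, 0, 0, 0, -40, 4]
    - [0, 0, 0, 0, 0, -50, 4]
    - [0, 0, 0, 46, -8, -30, 4]
    - [0, 0, 0, 46, -8, 0, 4]
    - [0, 0, 0, 46, -8, 0, 4]
    - [0, 0, 0, 46, -8, 0, 4]
    - [0, 0, -8.5, 0, 0, 0, 4]
    - [0, 0, -8.5, 0, 0, 0, 4]
    - [0, 0, -8.5, 0, 0, 0, 4]

```text
t: 6.22
eef_pos: [565.4, 33.4, 220.1]
tcp_rot: [-3.141, -0.0, 1.735]
ft_force: [0.3, 0.1, -1.1]
opening: 0.101
grip_force: 30.0
```

>>> jog_arm:
  motion:
    - [0, 0, -8.5, 0, 0, 0, 4]
    - [0, 0, 0, 0, 0, 0, 4]
    - [0, 0, 0, 0, 0, 0, 4]

```text
t: 6.6
eef_pos: [565.6, 33.1, 219.9]
tcp_rot: [3.141, -0.0, 1.874]
ft_force: [0.4, 0.3, -1.2]
opening: 0.102
grip_force: 30.0
```

```bash
python3 - <<'E'
from h import *
s=env.state();print(s['t'],s['eef_pos'],s['tcp_rot'],s['ft_force'])
for n in ['wrist','top']:
    c=cam(n,n+'1');P=cloud(c);h=cv2.cvtColor(c['color'],cv2.COLOR_RGB2HSV)
    np.savez(n+'1.npz',P=P,**c)
    H,S,V=h[...,0],h[...,1],h[...,2]
    for name,m in [('blue',(H>90)&(H<135)&(S>60)&(P[...,2]>60)),('yel',(H>18)&(H<37)&(S>110)&(P[...,2]<45)),('red',((H<8)|(H>172))&(S>140)&(P[...,2]<80)),
      ('top62',((H<8)|(H>172))&(S>120)&(P[...,2]<70)&(P[...,2]>59)),('stage',(P[...,2]>24)&(P[...,2]<40)),('white',(P[...,2]>24)&(P[...,2]<44)&(S<60)&(V>110))]:
        k,l,st,ce=cv2.connectedComponentsWithStats(m.astype(np.uint8))
        for i in range(1,k):
            if st[i,4]>40:
                q=P[l==i]; r=cv2.minAreaRect(q[:,:2].astype(np.float32));print(n,name,st[i].tolist(),np.round(q.mean(0),1),[np.round(x,1) for x in r])
E
```

```text
6.6 [565.60828694  33.14413504 219.94695806] [ 3.14147149e+00 -6.43717540e-05  1.87433701e+00] [ 0.35389197  0.29051743 -1.19538244]
wrist blue [245, 206, 146, 98, 9930] [561.4  43.7 150.7] [array([555.1,  66.9]), array([80.4, 95.4]), np.float64(17.3)]
wrist blue [127, 298, 57, 2, 60] [515.   49.4 232.1] [array([514.7,  49.5]), array([15.4,  1.4]), np.float64(17.2)]
wrist yel [276, 21, 81, 54, 4055] [529.6 144.9  30.5] [array([529.4, 145.1]), array([61.1, 37.3]), np.float64(18.2)]
wrist red [303, 1, 21, 30, 464] [522.9 160.4  59.9] [array([522.7, 164.6]), array([20.9, 13.4]), np.float64(85.9)]
wrist red [493, 265, 29, 25, 477] [748.5  14.4  39.1] [array([750.3,  13.5]), array([22.2, 16.8]), np.float64(60.0)]
wrist top62 [303, 2, 21, 24, 385] [522.6 160.9  62.3] [array([522.3, 160.9]), array([13.3, 13.2]), np.float64(18.0)]
wrist stage [181, 0, 270, 118, 29019] [532.1 137.8  30.4] [array([532. , 137.3]), array([200.5,  84.4]), np.float64(18.1)]
wrist stage [566, 76, 37, 51, 640] [739.6 170.3  31. ] [array([743.6, 172. ]), array([20.6, 38.6]), np.float64(12.7)]
wrist stage [487, 260, 3
[... 824 characters left out ...]
, 117, 16, 15, 46] [742.5 165.1  29.2] [array([744.8, 167.2]), array([15.6, 36.9]), np.float64(41.3)]
top stage [315, 116, 13, 13, 67] [746.7  12.5  34.5] [array([750.3,  12.8]), array([25.1, 18.6]), np.float64(76.6)]
top stage [208, 191, 14, 26, 169] [593.9 219.9  30.5] [array([588.8, 214.5]), array([43.4, 26.7]), np.float64(17.1)]
top stage [606, 307, 34, 68, 517] [ 337.7 -566.3   32.5] [array([ 331.6, -565.3]), array([ 11.2, 141.5]), np.float64(58.5)]
top white [395, 107, 26, 25, 164] [ 760.7 -158.9   34.1] [array([ 758.3, -160.5]), array([50.5, 49.4]), np.float64(76.2)]
top white [634, 309, 6, 19, 75] [ 370.8 -591.9   38.3] [array([ 371.4, -592.6]), array([ 9. , 37.5]), np.float64(60.7)]
```

View pics/wrist1.png

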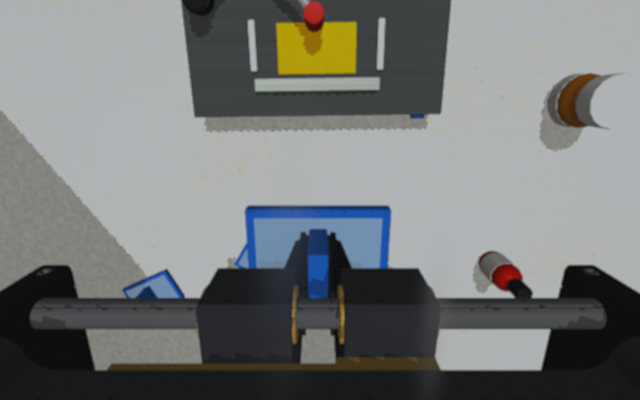

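The wrist view shows the slide held square at columns 246–390, the edge bar at columns 254–380 and rows 77–92, and the roller at (313,12). Next I'll work out the slide-in-hand offset and the edge face in stage axes.

```bash
python3 - <<'E'
import numpy as np,cv2
d=np.load('wrist1.npz');P=d['P'];h=cv2.cvtColor(d['color'],cv2.COLOR_RGB2HSV);H,S,V=[h[...,i] for i in range(3)]
th=np.radians(18.1);R=np.array([[np.cos(th),np.sin(th)],[-np.sin(th),np.cos(th)]])
tcp=R@[565.6,33.1];print('tcp',tcp)
b=(H>90)&(H<135)&(S>40);b[270:]=0
m=b&(P[...,2]>125)&(P[...,2]<143)
q=P[m];x,y=(q[:,:2]@R.T).T
print('plate z',np.percentile(q[:,2],[5,50,95]),'x',np.percentile(x,[.5,99.5])-tcp[0],'ymax',np.percentile(y,[98,99.5,100])-tcp[1])
# front edge line angle
cols=range(255,385,4);pts=[]
for c in cols:
    r=np.where(m[:,c])[0][0];pts.append(R@P[r+1,c,:2])
pts=np.array(pts);print('front yaw deg rel',np.degrees(np.polyfit(pts[:,0],pts[:,1],1)[0]),'front y',pts[:,1].mean()-tcp[1])
t=b&(P[...,2]>160)&(P[...,2]<178);q=P[t];x,y=(q[:,:2]@R.T).T
print('tab',np.percentile(q[:,2],[5,95]),'x',np.percentile(x,[2,98])-tcp[0],'y',np.percentile(y,[2,98])-tcp[1])
# edge bar: bright on bed
w=(S<60)&(V>110)&(P[...,2]>24)&(P[...,2]<44)
ys=[]
for c in range(262,374,4):
    r=np.where(w[70:100,c])[0]+70
    ys.append([(R@P[r[0],c,:2])[1],(R@P[r[-1],c,:2])[1],P[r[0],c,2],P[r[-1],c,2]])
print('edge far/near y',np.median(ys,0)); 
# z profile down a column
c=300;print([(r,round(float((R@P[r,c,:2])[1]),1),round(float(P[r,c,2]),1),int(V[r,c])) for r in range(70,98)])
E
```

```text
tcp [ 547.89508763 -144.25651788]
plate z [135.36686927 137.83493382 138.98766735] x [-39.45703654  39.54771263] ymax [24.1875773  24.47574144 24.82527647]
front yaw deg rel -0.6732137579535887 front y 23.920982550081604
tab [161.24324608 176.53669366] x [-12.69543444  12.9488682 ] y [ 6.07086687 13.30689084]
edge far/near y [-47.91042474 -56.96947255  29.73609526  35.67652698]
[(70, -42.2, 30.1, 177), (71, -43.0, 30.7, 179), (72, -43.7, 31.5, 174), (73, -44.4, 30.2, 152), (74, -45.1, 30.2, 108), (75, -45.8, 28.8, 69), (76, -46.5, 29.0, 68), (77, -47.4, 31.2, 89), (78, -48.1, 30.4, 131), (79, -49.1, 36.6, 163), (80, -49.7, 34.4, 173), (81, -50.5, 36.4, 175), (82, -51.2, 34.6, 174), (83, -52.0, 36.4, 172), (84, -52.7, 35.4, 170), (85, -53.4, 36.3, 166), (86, -54.2, 37.3, 166), (87, -54.9, 36.4, 168), (88, -55.6, 36.5, 171), (89, -56.4, 35.5, 166), (90, -57.1, 35.9, 141), (91, -57.8, 29.5, 92), (92, -58.5, 28.8, 53), (93, -59.3, 30.2, 49), (94, -60.0, 30.6, 56), (95, -60.8, 29.9, 63), (96, -61.5, 30.2, 67), (97, -62.3, 29.6, 68)]
```

>>> jog_arm:
  motion:
    - [0, 0, -0.7, 30, 0.3, 0, 4]
    - [0, 0, 0, 40, 0, 0, 4]
    - [0, 0, 0, 25, 0, 0, 4]
    - [0, 0, 0, 0, 0, 30, 4]
    - [0, 0, 0, 0, 0, 30, 4]
    - [0, 0, 0, 0, 0, 20, 4]
    - [0, 0, 0, 0, 0, 10, 4]
    - [0, 0, 0, 0, 0, 0, 4]
    - [0, 0, 0, 0, 0, 0, 4]
    - [0, 0, 0, 0, 0, 0, 4]

```text
t: 7.95
eef_pos: [536.8, 123.6, 130.5]
tcp_rot: [3.14, 0.0, 1.89]
ft_force: [-0.0, 1.3, -0.5]
opening: 0.105
grip_force: 30.0
```

```bash
cat > st.py <<'E'
from h import *
th=np.radians(18.1);R=np.array([[np.cos(th),np.sin(th)],[-np.sin(th),np.cos(th)]])
s=env.state();print(round(s['t'],2),'tcp stage-rot',np.round(R@s['eef_pos'][:2],2),'z',round(s['eef_pos'][2],2),'yaw',round(np.degrees(s['tcp_rot'][2])-90,2),'F stage',np.round(R@np.array(s['ft_force'][:2]),2),round(s['ft_force'][2],2),'M',np.round(s['moment'],2),s['opening'],s['grip_force'])
E
python3 - <<'E'
import st
from h import *
c=cam('wrist','w2');cam('side','s2');cam('top','t2')
a=cv2.imread('pics/w2.png')
b=cv2.resize(cv2.imread('pics/s2.png')[130:250,190:350],(640,480))
cv2.imwrite('pics/c2.png',np.vstack([cv2.resize(a,(400,250)),cv2.resize(b,(400,300))]))
E
```

```text
7.95 tcp stage-rot [548.62 -49.26] z 130.5 yaw 18.27 F stage [0.4  1.23] -0.51 M [-0.05  0.05 -0.03] 0.10475587779949228 29.999804198741913
```

View pics/c2.png

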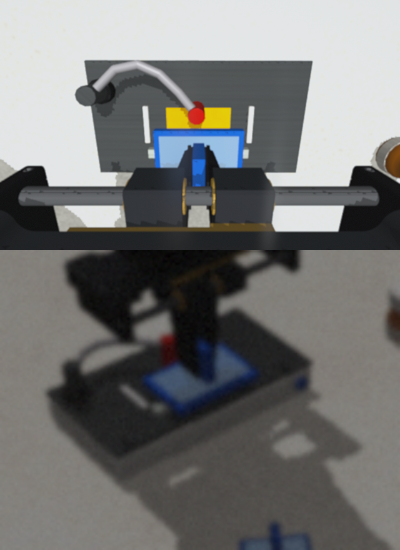

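The wrist view shows the slide in front of the roller and centred between the lips. The side view shows it just above the bed. I'll push the arm back slowly.

>>> jog_arm:
  motion:
    - [0, 0, 0, 3, 0, 0, 4]
    - [0, 0, 0, 3, 0, 0, 4]
    - [0, 0, 0, 3, 0, 0, 4]
    - [0, 0, 0, 3, 0, 0, 4]
    - [0, 0, 0, 3, 0, 0, 4]
    - [0, 0, 0, 3, 0, 0, 4]
    - [0, 0, 0, 0, 0, 0, 4]
    - [0, 0, 0, 0, 0, 0, 4]

```text
t: 9.1
eef_pos: [531.0, 140.6, 129.8]
tcp_rot: [3.141, 0.0, 1.89]
ft_force: [2.4, -3.1, -0.2]
opening: 0.103
grip_force: 30.0
```

```bash
python3 st.py
```

```text
9.1 tcp stage-rot [548.41 -31.31] z 129.81 yaw 18.28 F stage [ 1.3  -3.72] -0.25 M [-0.58 -0.62 -0.05] 0.10292390821351191 30.000533759593964
```

>>> jog_arm:
  motion:
    - [0, 0, 0, 2.5, 0, 0, 4]
    - [0, 0, 0, 2.5, 0, 0, 4]
    - [0, 0, 0, 2.5, 0, 0, 4]
    - [0, 0, 0, 2.5, 0, 0, 4]
    - [0, 0, 0, 2.5, 0, 0, 4]
    - [0, 0, 0, 1.5, 0, 0, 4]
    - [0, 0, 0, 0, 0, 0, 4]
    - [0, 0, 0, 0, 0, 0, 4]

```text
t: 10.1
eef_pos: [526.8, 154.0, 129.8]
tcp_rot: [3.141, 0.0, 1.89]
ft_force: [5.6, -4.5, -2.1]
opening: 0.1
grip_force: 30.0
```

```bash
python3 - <<'E'
import st
from h import *
R=st.R
c=cam('wrist','w3');P=cloud(c);h=cv2.cvtColor(c['color'],cv2.COLOR_RGB2HSV);H,S,V=[h[...,i] for i in range(3)]
q=P[((H<8)|(H>172))&(S>120)&(P[...,2]<70)&(P[...,2]>60)];x,y=(q[:,:2]@R.T).T
print('roller',len(q),np.percentile(x,[2,98]),np.percentile(y,[2,98]))
q=P[(H>90)&(H<135)&(S>40)&(P[...,2]<55)&(P[...,2]>44)&(P[...,1]>130)];x,y=(q[:,:2]@R.T).T
print('plate',len(q),np.percentile(x,[1,99]),np.percentile(y,[1,99]),np.percentile(q[:,2],[5,50,95]))
E
```

```text
10.1 tcp stage-rot [548.53 -17.28] z 129.79 yaw 18.29 F stage [ 3.91 -5.97] -2.13 M [-0.94 -0.91 -0.06] 0.10032222148586196 30.000869035720825
roller 544 [542.28736792 554.12577933] [ 7.85906012 19.8958262 ]
plate 6642 [509.36513516 587.66898354] [-28.42165993   6.62233164] [46.39103813 47.71735665 48.89848966]
```

>>> jog_arm:
  motion:
    - [0, 0, 0, 1.5, 0, 0, 4]
    - [0, 0, 0, 1.5, 0, 0, 4]
    - [0, 0, 0, 0, 0, 0, 4]
    - [0, 0, 0, 0, 0, 0, 4]
    - [0, 0, 0, 0, 0, 2, 4]
    - [0, 0, 0, 0, 0, 2, 4]
    - [0, 0, 0, 0, 0, 2, 4]
    - [0, 0, 0, 0, 0, 1, 4]
    - [0, 0, 0, 0, 0, 0, 4]

```text
t: 11.28
eef_pos: [525.3, 156.6, 122.7]
tcp_rot: [-3.141, 0.0, 1.89]
ft_force: [1.9, -6.2, -0.7]
opening: 0.104
grip_force: 30.0
```

```bash
python3 st.py
```

```text
11.28 tcp stage-rot [547.93 -14.32] z 122.7 yaw 18.29 F stage [-0.1  -6.44] -0.67 M [-1.29 -0.42 -0.  ] 0.10410721961502584 30.000048279762268
```

>>> jog_arm:
  motion:
    - [0, 0, 0, 0, 0, 1, 4]
    - [0, 0, 0, 0, 0, 0.7, 4]
    - [0, 0, 0, 0, 0, 0, 4]
    - [0, 0, 0, 0, 0, 0, 4]

```text
t: 11.78
eef_pos: [525.2, 156.6, 121.0]
tcp_rot: [-3.141, 0.0, 1.89]
ft_force: [3.2, -6.2, 0.3]
opening: 0.104
grip_force: 30.0
```

```bash
python3 st.py
```

```text
11.78 tcp stage-rot [547.89 -14.32] z 121.0 yaw 18.29 F stage [ 1.09 -6.85] 0.26 M [-1.16 -0.37  0.  ] 0.10404910322611007 30.000019669532776
```

>>> jog_arm:
  motion:
    - [0, 0, 0, 0, 0, 0.5, 4]
    - [0, 0, 0, 0, 0, 0, 4]
    - [0, 0, 0, 0, 0, 0, 4]

```text
t: 12.15
eef_pos: [525.2, 156.6, 120.6]
tcp_rot: [-3.141, 0.0, 1.89]
ft_force: [2.0, -6.0, 0.9]
opening: 0.106
grip_force: 30.0
```

```bash
python3 st.py
```

```text
12.15 tcp stage-rot [547.88 -14.28] z 120.57 yaw 18.29 F stage [ 0.08 -6.29] 0.9 M [-1.27 -0.33  0.02] 0.10574878892242173 30.000182390213013
```

>>> jog_arm:
  motion:
    - [0, 0, 0, 0, 0, 0.4, 4]
    - [0, 0, 0, 0, 0, 0, 4]
    - [0, 0, 0, 0, 0, 0, 4]

```text
t: 12.52
eef_pos: [525.2, 156.6, 120.3]
tcp_rot: [-3.141, 0.0, 1.89]
ft_force: [2.1, -5.2, 2.8]
opening: 0.106
grip_force: 30.0
```

```bash
python3 st.py
```

```text
12.53 tcp stage-rot [547.88 -14.29] z 120.28 yaw 18.29 F stage [ 0.39 -5.58] 2.77 M [-1.27 -0.21  0.03] 0.10591848780793897 30.000233352184296
```

>>> jog_arm:
  motion:
    - [0, 0, 0, 0, 0, 0.4, 4]
    - [0, 0, 0, 0, 0, 0, 4]
    - [0, 0, 0, 0, 0, 0, 4]

```text
t: 12.9
eef_pos: [525.2, 156.6, 120.2]
tcp_rot: [-3.141, 0.0, 1.89]
ft_force: [0.4, -7.6, 7.7]
opening: 0.104
grip_force: 30.0
```

```bash
python3 - <<'E'
import st
from h import *
R=st.R
c=cam('wrist','w4');P=cloud(c);h=cv2.cvtColor(c['color'],cv2.COLOR_RGB2HSV);H,S,V=[h[...,i] for i in range(3)]
m=(H>90)&(H<135)&(S>40)&(P[...,2]<46)&(P[...,2]>32)&(P[...,1]>130)
q=P[m];x,y=(q[:,:2]@R.T).T
A=np.c_[x-x.mean(),y-y.mean(),np.ones(len(x))];f=np.linalg.lstsq(A,q[:,2],rcond=None)[0]
print('plate',np.percentile(x,[1,99]),np.percentile(y,[1,99]),'z',f[2],'slopes',f[:2])
E
```

```text
12.9 tcp stage-rot [547.86 -14.29] z 120.24 yaw 18.3 F stage [-1.99 -7.36] 7.73 M [-1.32 -0.06  0.05] 0.10419037404593902 30.001750588417053
plate [508.49132659 586.85240377] [-25.39083782   9.7380808 ] z 38.100374163176184 slopes [-0.00060165 -0.0327682 ]
```

>>> jog_arm:
  motion:
    - [0, 0, 0, 0, 0, -0.4, 4]
    - [0, 0, 0, -0.5, 0, 0, 4]
    - [0, 0, 0, -0.5, 0, 0, 4]
    - [0, 0, 0, -0.5, 0, 0, 4]
    - [0, 0, 0, -0.4, 0, 0, 4]
    - [0, 0, 0, 0, 0, 0, 4]

```text
t: 13.7
eef_pos: [525.8, 154.9, 120.2]
tcp_rot: [-3.141, 0.0, 1.89]
ft_force: [1.0, -5.9, 3.1]
opening: 0.101
grip_force: 30.0
```

```bash
python3 st.py
```

```text
13.7 tcp stage-rot [547.9  -16.11] z 120.25 yaw 18.3 F stage [-0.83 -5.88] 3.11 M [-1.1  -0.28  0.05] 0.10101413271304337 30.00045597553253
```

>>> jog_arm:
  motion:
    - [0, 0, 0, -0.4, 0, 0, 4]
    - [0, 0, 0, 0, 0, 0, 4]

```text
t: 13.95
eef_pos: [525.9, 154.5, 120.3]
tcp_rot: [-3.141, 0.0, 1.89]
ft_force: [1.3, -5.7, 2.3]
opening: 0.107
grip_force: 30.0
```

```bash
python3 st.py
```

```text
13.95 tcp stage-rot [547.92 -16.53] z 120.29 yaw 18.29 F stage [-0.58 -5.85] 2.35 M [-1.06 -0.23  0.04] 0.10676873162613966 30.00026375055313
```

>>> jog_arm:
  motion:
    - [0, 0, 0, -0.4, 0, 0, 4]
    - [0, 0, 0, -0.3, 0, 0, 4]
    - [0, 0, 0, 0, 0, 0, 4]

```text
t: 14.32
eef_pos: [526.2, 153.9, 120.3]
tcp_rot: [-3.141, 0.0, 1.89]
ft_force: [0.7, -5.8, 2.6]
opening: 0.098
grip_force: 30.0
```

```bash
python3 st.py
```

```text
14.32 tcp stage-rot [547.95 -17.22] z 120.3 yaw 18.29 F stage [-1.19 -5.75] 2.63 M [-0.98 -0.21  0.03] 0.09812363036815609 30.000330805778503
```

>>> jog_arm:
  motion:
    - [0, 0, 0, -0.4, 0, 0, 4]
    - [0, 0, 0, 0, 0, 0, 4]

```text
t: 14.58
eef_pos: [526.2, 153.5, 120.3]
tcp_rot: [-3.141, 0.0, 1.89]
ft_force: [1.6, -5.5, 3.1]
opening: 0.106
grip_force: 30.0
```

```bash
python3 st.py
```

```text
14.57 tcp stage-rot [547.9  -17.55] z 120.26 yaw 18.3 F stage [-0.17 -5.72] 3.13 M [-1.01 -0.25  0.03] 0.10586189739679777 30.000374615192413
```

>>> jog_arm:
  motion:
    - [0, 0, 0, -0.4, 0, 0, 4]
    - [0, 0, 0, 0, 0, 0, 4]

```text
t: 14.82
eef_pos: [526.4, 153.1, 120.3]
tcp_rot: [-3.141, 0.0, 1.89]
ft_force: [0.7, -5.2, 3.0]
opening: 0.104
grip_force: 30.0
```

```bash
python3 st.py
```

```text
14.82 tcp stage-rot [547.91 -17.98] z 120.27 yaw 18.3 F stage [-0.95 -5.17] 2.95 M [-0.95 -0.14  0.04] 0.10401692647302338 30.000544488430023
```

>>> jog_arm:
  motion:
    - [0, 0, 0, -0.4, 0, 0, 4]
    - [0, 0, 0, 0, 0, 0, 4]

```text
t: 15.08
eef_pos: [526.5, 152.9, 120.2]
tcp_rot: [-3.141, -0.0, 1.89]
ft_force: [-1.7, -3.5, 5.3]
opening: 0.099
grip_force: 30.0
```

```bash
python3 st.py
```

```text
15.07 tcp stage-rot [547.92 -18.28] z 120.25 yaw 18.28 F stage [-2.66 -2.77] 5.27 M [-0.72  0.17  0.04] 0.09939300274433933 30.000826120376587
```

>>> jog_arm:
  motion:
    - [0, 0, 0, -0.2, 0, 0, 4]
    - [0, 0, 0, 0, 0, 0, 4]
    - [0, 0, 0, 0, 0, 0, 4]

```text
t: 15.45
eef_pos: [526.5, 152.8, 120.3]
tcp_rot: [-3.141, -0.0, 1.89]
ft_force: [-1.6, -2.9, 5.6]
opening: 0.103
grip_force: 30.0
```

```bash
python3 - <<'E'
import st
from h import *
R=st.R
c=cam('wrist','w5');P=cloud(c);h=cv2.cvtColor(c['color'],cv2.COLOR_RGB2HSV);H,S,V=[h[...,i] for i in range(3)]
m=(H>90)&(H<135)&(S>40)&(P[...,2]<46)&(P[...,2]>32)&(P[...,1]>130)
q=P[m];x,y=(q[:,:2]@R.T).T
A=np.c_[x-x.mean(),y-y.mean(),np.ones(len(x))];f=np.linalg.lstsq(A,q[:,2],rcond=None)[0]
print('plate',np.percentile(x,[1,99]),np.percentile(y,[1,99]),'z',f[2],'slopes',f[:2])
E
```

```text
15.45 tcp stage-rot [547.94 -18.3 ] z 120.27 yaw 18.28 F stage [-2.46 -2.24] 5.57 M [-0.5   0.26  0.03] 0.1028885601261675 30.00084400177002
plate [508.5471578  586.95318009] [-29.26893535   5.8039345 ] z 38.14004741186993 slopes [-0.00142207 -0.03022036]
```

```bash
python3 - <<'E'
import st
from h import *
R=st.R
for k in range(2):
    c=cam('wrist');P=cloud(c);h=cv2.cvtColor(c['color'],cv2.COLOR_RGB2HSV);H,S,V=[h[...,i] for i in range(3)]
    XY=P[...,:2]@R.T; X=XY[...,0]-548.2;Y=XY[...,1];Z=P[...,2]
    def fit(n,m):
        x,y,z=X[m],Y[m],Z[m];f=np.array([0,0,np.median(z)]);
        for _ in range(4):
            r=z-(f[0]*x+f[1]*(y)+f[2]);ok=abs(r-np.median(r))<2
            f=np.linalg.lstsq(np.c_[x,y,np.ones(len(x))][ok],z[ok],rcond=None)[0]
        print(n,ok.sum(),np.round(f,4))
    bl=(H>90)&(H<135)&(S>40)
    fit('plate',bl&(Z<46)&(Z>32)&(abs(X)<38)&(abs(X)>8)&(Y<3)&(Y>-25))
    fit('bed',(Z>24)&(Z<36)&(abs(X)>52)&(abs(X)<90)&(Y<40)&(Y>-30)&(X>0))
    fit('bed win',(Z>24)&(Z<36)&(abs(X)<40)&(Y<60)&(Y>10)&(X>12))
E
```

```text
15.5 tcp stage-rot [547.92 -18.3 ] z 120.26 yaw 18.28 F stage [-2.25 -1.3 ] 6.16 M [-0.48  0.27 -0.03] 0.1016939814629499 30.00102013349533
plate 4464 [-2.30000e-03 -1.00000e-02  3.81809e+01]
bed 7062 [-5.00000e-04 -5.00000e-04  2.97656e+01]
bed win 2098 [-3.40000e-03 -4.60000e-03  2.99256e+01]
plate 4477 [-2.20000e-03 -8.80000e-03  3.82219e+01]
bed 7045 [-5.00000e-04  0.00000e+00  2.97486e+01]
bed win 2105 [ 1.00000e-04 -9.80000e-03  2.99577e+01]
```

The slide is flat (tilt about 0.01) and bears on the edge with about 4 N. I'll ease the downward press and open the fingers.

>>> jog_arm:
  motion:
    - [0, 0, 0, 0, 0, -0.3, 4]
    - [0, 0, 0, 0, 0, 0, 4]

```text
t: 15.85
eef_pos: [526.6, 152.8, 120.3]
tcp_rot: [-3.141, -0.0, 1.89]
ft_force: [-1.9, -0.0, 2.8]
opening: 0.103
grip_force: 30.0
```

```bash
python3 st.py
```

```text
15.85 tcp stage-rot [547.98 -18.35] z 120.31 yaw 18.28 F stage [-1.83  0.55] 2.83 M [-0.27  0.36 -0.05] 0.10299730308799444 30.000601708889008
```

>>> jog_arm:
  motion:
    - [0, 0, 0, 0, 0, 0, 13]
    - [0, 0, 0, 0, 0, 0, 18]
    - [0, 0, 0, 0, 0, 0, 26]
    - [0, 0, 0, 0, 0, 0, 26]
    - [0, 0, 0, 0, 0, 0, 26]

```text
t: 16.48
eef_pos: [526.9, 152.6, 120.4]
tcp_rot: [3.142, -0.0, 1.89]
ft_force: [0.1, 0.6, 0.1]
opening: 0.273
grip_force: 0.0
```

>>> jog_arm:
  motion:
    - [0, 0, 0, 0, 0, -5, 26]
    - [0, 0, 0, 0, 0, -15, 26]
    - [0, 0, 0, 0, 0, -40, 26]
    - [0, 0, 0, 0, 0, -40, 26]
    - [0, 0, 0, -20, 0, -20, 26]
    - [0, 0, 0, 0, 0, 0, 26]
    - [0, 0, 0, 0, 0, 0, 26]

```text
t: 17.35
eef_pos: [532.8, 133.8, 240.2]
tcp_rot: [-3.141, -0.0, 1.889]
ft_force: [0.4, 0.8, -0.4]
opening: 0.274
grip_force: 0.0
```

```bash
python3 - <<'E'
import st
from h import *
R=st.R
c=cam('wrist','w6');P=cloud(c);h=cv2.cvtColor(c['color'],cv2.COLOR_RGB2HSV);H,S,V=[h[...,i] for i in range(3)]
XY=P[...,:2]@R.T; X=XY[...,0]-548.2;Y=XY[...,1]+48.2;Z=P[...,2]
bl=(H>90)&(H<135)&(S>40)
for n,m in [('plate',bl&(Z<46)&(Z>34)&(abs(X)<60)),('tab',bl&(Z>66)&(Z<76)&(abs(X)<40)),('roller',((H<8)|(H>172))&(S>120)&(Z<70)&(Z>60)&(abs(X)<30))]:
    r=cv2.minAreaRect(np.c_[X[m],Y[m]].astype(np.float32));print(n,m.sum(),[np.round(k,2) for k in r],np.percentile(Z[m],[5,50,95]))
m=bl&(Z<46)&(Z>34)&(abs(X)<38)&(abs(X)>12)&(Y>3)&(Y<51)
print(np.round(np.linalg.lstsq(np.c_[X[m],Y[m],np.ones(m.sum())],Z[m],rcond=None)[0],4))
E
```

```text
17.35 tcp stage-rot [547.97 -38.32] z 240.16 yaw 18.26 F stage [0.58 0.61] -0.35 M [-0.07  0.09  0.02] 0.2741814856254932 0.0
plate 4795 [array([-0.47, 26.85]), array([80.08, 54.28]), np.float64(0.23)] [36.98289324 38.28469275 39.53195267]
tab 488 [array([-0.19, 26.94]), array([32.03,  9.48]), np.float64(89.92)] [69.52967406 70.85293267 71.95593554]
roller 215 [array([-0.28, 61.07]), array([12.68, 11.96]), np.float64(0.44)] [61.05262216 62.42679484 63.3732561 ]
[-3.10000e-03 -1.00000e-04  3.83395e+01]
```

View pics/w6.png

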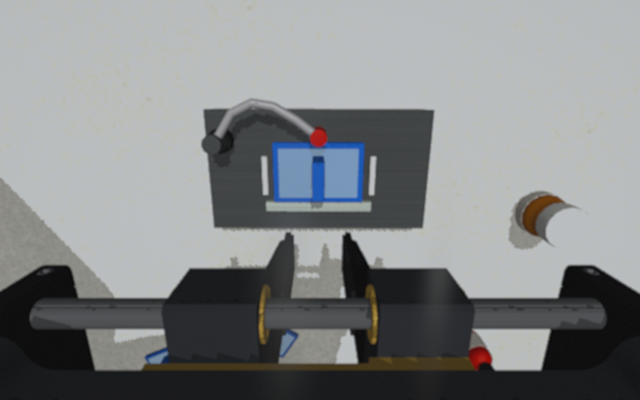

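The slide sits centred and flush between the edge (row 206) and the roller at (318,137). It measures 26.9 mm from the face, parallel and level, with the gripper clear, so I'm handing in.

```bash
python3 -c "
from cell import env
print(env.job_done())"
```

```text
the job is handed in; nothing more can be done
None
```

The slide is loaded on the stage bed and the job is handed in. In the last camera check the tab sat 26.9 mm from the edge face, the slide was level, parallel and within 0.5 mm of centre, the roller was against it and the gripper was clear.

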